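# Turn a circuit board over against the turning stop

## Task

The framed circuit board lies on the bench mat with its component side down. Without gripping it, picking it up or pushing hard, push it with your fingertips against the sloping metal stop until it tips up and leans there, then push its raised edge back over from behind the stop so that the board falls over and lies flat on the mat in front of the stop with its component side up. Leave everything else on the bench where it is.

Things in the scene. Friction and masses are not known exactly. Their poses are not given: they have to be found in the camera images.
- board_centre (a point): Centre of the loose circuit board, half-way up: a flat slab 100 mm (its x) by 140 mm (its y) by 8 mm thick (its z), 85 to 170 g, a blue board in a black plastic frame. Its z axis points out of the bare solder side (rows of small shiny dots), up at the start. The other side carries the components (black chips, a metal can), sunk within the frame, so it lies flat either way.
- board: The same board; origin at the centre of its component face, 4 mm from board_centre along -z; same axes. At the start a 140 mm long edge faces the stop, 20 to 70 mm in front of it, within 0.25 rad of parallel, and the board's centre is within 20 mm sideways of the stop's middle. It slides easily on the metal stop but grips the rubbery mat (friction about 1.2).
- stop: Fixed turning stop of bent polished aluminium sheet, 120 mm wide (its y). Origin on the mat at the middle of its front foot line; x points level from the board into the stop, away from the robot; y along the foot line. Its face rises from the foot line at about 47 degrees to x 22, z 24 mm, then at about 63 degrees to the lip. Behind the lip are only ribs and a flange, 7 mm high, to x 58 mm.
- stop_lip (a point): Middle of the stop's rounded top lip, at x 36, z 47 mm of the stop. With the board's lower edge pushed to the foot line, the board leans on the lip at about 54 degrees by itself, its raised edge about 58 mm beyond the foot line and 81 to 86 mm high. Push that edge from behind, rising with it (upright it is 100 mm high), to 15 mm or more on the robot's side of the foot line: it tips over.
- board_e0 (a point): Middle of the board's long edge on its -x side (half-way through the thickness).
- board_e1 (a point): Middle of the board's long edge on its +x side.
- board_e2 (a point): Middle of the board's short edge on its -y side.
- board_e3 (a point): Middle of the board's short edge on its +y side.
- adapter: Loose bystander: upright brass coaxial adapter, 26 mm across, 40 mm high; origin under its centre.
- jar: Loose bystander: small jar, 44 mm across, 60 mm high; origin under its centre.
- reel: Loose bystander: empty grey plastic reel lying flat, 60 mm across, 22 mm high; origin under its centre.
- can: Loose bystander: steel shield can 45 x 38 x 14 mm; origin under its centre.
- driver: Loose bystander: screwdriver, 150 mm long, lying on the mat behind the stop, along its own x; not higher than 35 mm.
- charger: Loose bystander: black power block 50 x 80 x 30 mm behind the stop; origin under its centre.
Not all that is in view belongs to the job. Of the things that look like the board, the largest one is meant.

How it is judged:
By the outcome, as a careful person would: the job done as asked, in the order asked, and still so for the second after the job is handed in, with the robot touching nothing.
It also fails if it takes over 53 s, if anything falls off the work surface, if the arm or the gripper's body presses on something with over 40 N, if the wrist force passes 120 N, or if a joint passes its speed limit or range.

## Robot

A 6-joint arm with a two-finger parallel gripper is mounted at the origin on the work surface. World frame = base frame: x ahead of the robot, y to its left, z up, the work surface at z = 0. Lengths are in m, angles in rad, forces in N, time in s.
With the tool pointing down it reaches from about 0.35 to 0.85 m from the base axis. Payload 8.1 kg.
Tool frame: the origin (TCP) lies between the finger pads; the fingertips stand 11 mm ahead of it and the grasp point (between the pads) lies 8 mm behind it (robot.tips_ahead is the distance from the TCP to the fingertips, in m); z points along the fingers, y is the line along which they close (so a half turn about z gives the same grasp; the last joint's range is limited). The gripper opens to 93 mm and grips with 3 to 60 N. Pads are 15 mm wide; open, the fingers measure 128 mm over their backs; the gripper's body (75 mm by 188 mm) begins 65 mm behind the grasp point.
Start: joints at [-1.335, 0.13, 1.488, -0, 1.523, -0.085], TCP at [0.189, -0.569, 0.23] pointing down, gripper open.
Joint ranges: [-2.96, 2.96], [-0.89, 2.26], [0.02, 2.5], [-1.34, 4.48], [0, 2.73], [-2.66, 2.66]. Speed limits (rad/s): [2.39, 2.39, 2.79, 3.14, 3.14, 3.14].

## Interface

Orientations are given as a rotation vector (axis times angle).
In Python, from plant import robot gives the robot as it stands. The module is installed in compiled form; this text tells all that it offers.
- The arm moves only by the tool move_arm, never from a script. Its argument "deltas" is one flat list of numbers, 7 for each row, row after row: the shift along the tool's x, y, z in m, then the turn, a rotation vector about the tool's x, y, z in rad, then the opening, from 0 (shut) to 1 (fully open). A call has 1 to 12 rows; each row is the pose to reach, as a shift and turn from the pose commanded when the call began, along the tool's axes at that moment; what a row does not reach only later rows make up. A row lasts 1/8 s, in which the tool goes at most 62.5 mm and 10.7 degrees, less where a joint would pass 70% of its speed; a pose out of reach is approached as far as the arm can. A call with a gripper value outside its range is refused whole. The fingers move at their own pace and stop on an object; "squeeze" is the grip in N (left out, the last holds). Time passes only in rows, so rows that repeat a pose let the fingers close. It gives the time, the measured TCP pose, the force, the opening and the grip force at its end, in the units of the state.
- robot.read_state(): the state, without advancing time (a new reading comes with each control period).
- robot.read_camera(name): name is "scene" or "top" or "wrist"; returns (picture, depth): 480x640x3 uint8, red, green, blue; 480x640 float32, m along the optical axis (not along the pixel's ray), 0 where there is no reading.
- robot.camera_model(name): a dict with "K" (3x3 intrinsics, pixels), "k1" (the pictures are not rectified: a ray, as slopes to the right and down, at radius r is drawn at 1 + k1 r^2 times it, then the intrinsics apply), "R" (3x3) and "t" (3): a world point X has camera coordinates R X + t; the wrist camera has in their place "tool_from_camera" (4x4, takes a point from camera to tool coordinates, whose origin is the TCP and whose axes are the flange's). Camera axes: x right, y down, z forward; pixel columns grow to the right and rows downward; lengths in m; the calibration is good to about 2 mm. A picture is of the moment at which its call begins: read the wrist's pose just before it. camera_model takes no time and is no camera call.
- robot.close_job(): hands the job in; it is judged then, once.
Trained networks look in the newest picture that a camera, given by its name, has taken for a name from the list of things; names that differ only in an ending like _2 or _b are one class to them, and where a whole thing is asked for, a point or a joint stands for the part that bears it (a point fixed in the world has none). Each returns a list of dicts, best first, with "confidence" (0 to 1); they miss things now and then, are a little off and sometimes report something else, mostly with a low value. They report only what shows in the picture. A call takes as long as a camera call. They do not tell look-alikes from the thing itself.
- robot.recognise(camera, label): "uv" ([column, row] in pixels, amid what is visible of it).
The state is a dict: "t": time; "q": joint angles; "dq": joint speeds; "joint_torque": joint torques, N m; "tool_pos": TCP position; "orientation": TCP orientation; "force": force on the tool from outside, world axes, zero at the start; "wrist_torque": the same for the moment, N m; "opening": finger opening in m; "gripper_force": force on a finger pad.
Only numpy, scipy, OpenCV 4.12 (cv2) and the standard library are available. Lean on these libraries where they do the work, as an engineer would, in place of code of your own. Each camera call takes 0.05 s, during which the arm holds its last target. There are 200 camera calls.

## Working session

There is one attempt and no reset: what is moved stays moved. The work goes in short steps, Python scripts to look and compute and a tool call to move; the robot and the scene stay as the last step left them, time stands still between calls to the robot, and variables do not carry over. Pictures are saved under pics/ and viewed, at most 10 in all, crops included, and the job is handed in when it is done.

Besides the shell and the picture viewer there is one more tool, called as a command line: name --argument value ..., lists and objects as JSON in quotes. move_arm: Moves the arm, as the interface text tells. Its arguments: {"type":"object","properties":{"deltas":{"type":"array","items":{"type":"number"}},"squeeze":{"type":"number"}},"required":["deltas"]}

```bash
mkdir -p pics; cat > h.py <<'E'
import numpy as np, cv2
from plant import robot
from scipy.spatial.transform import Rotation as Ro
def cloud(cam,pic=None):
    if cam=='wrist': s=robot.read_state()
    im,d=robot.read_camera(cam); m=robot.camera_model(cam)
    K=np.array(m['K'],float); u,v=np.meshgrid(np.arange(640.),np.arange(480.))
    p=cv2.undistortPoints(np.stack([u,v],-1).reshape(-1,1,2),K,np.array([m['k1'],0,0,0,0.])).reshape(480,640,2)
    X=np.dstack([p[...,0]*d,p[...,1]*d,d])
    if cam=='wrist':
        T=np.array(m['tool_from_camera']); X=X@T[:3,:3].T+T[:3,3]
        X=X@Ro.from_rotvec(s['orientation']).as_matrix().T+np.array(s['tool_pos'])
    else: X=(X-np.array(m['t']))@np.array(m['R'])
    X[d==0]=np.nan
    if pic: cv2.imwrite(f'pics/{pic}.png',im[...,::-1])
    return im,X
E
python3 - <<'E'
from h import *
np.set_printoptions(precision=4,suppress=True)
for cam in ['top','scene']:
    im,X=cloud(cam,cam+'0')
    np.save(cam+'.npy',X)
    for l in ['board','stop','stop_lip','adapter','jar','reel','can','driver','charger']:
        for r in robot.recognise(cam,l)[:3]:
            u,v=np.round(r['uv']).astype(int); print(cam,l,round(r['confidence'],2),u,v,X[v,u])
print(robot.read_state())
E
```

```text
top board 0.78 298 376 [0.3304 0.0913 0.0034]
top board 0.65 433 368 [ 0.3489 -0.1594  0.0051]
top board 0.56 356 288 [ 0.4955 -0.0131  0.0103]
top stop 0.76 340 220 [0.6209 0.0193 0.0258]
top stop_lip 0.69 343 218 [0.6244 0.0138 0.0278]
top adapter 0.56 259 258 [0.5446 0.1668 0.0391]
top jar 0.66 436 228 [ 0.6122 -0.1645  0.0115]
top jar 0.58 268 304 [0.4603 0.1455 0.0618]
top reel 0.74 431 234 [ 0.6022 -0.1569  0.0007]
top can 0.97 439 290 [ 0.4942 -0.1692  0.0117]
top can 0.24 341 219 [0.6228 0.0175 0.0259]
top driver 0.73 300 137 [0.7816 0.0984 0.0262]
top charger 0.9 373 140 [ 0.7779 -0.0418  0.029 ]
scene board 0.95 287 146 [0.3366 0.0864 0.0042]
scene board 0.92 174 196 [ 0.364  -0.1694  0.0051]
scene stop 0.93 319 267 [0.6367 0.0129 0.0027]
scene stop_lip 0.76 320 264 [0.6326 0.017  0.004 ]
scene stop_lip 0.56 277 216 [ 0.5012 -0.0092  0.0078]
scene adapter 0.76 374 198 [0.5583 0.1694 0.0273]
scene jar 0.68 344 165 [0.4797 0.1451 0.0554]
scene jar 0.64 373 199 [0.5573 0.1681 0.024 ]
scene reel 0.7 228 293 [ 0.6248 -0.1534  0.0212]
scene reel 0.61 331 348 [ 0.7945 -0.0445  0.0301]
scene can 0.81 192 248 [ 0.5051 -0.1781  0.0151]
scene can 0.35 277 217 [ 0.5013 -0.0094  0.0049]
scene driver 0.72 401 312 [0.7873 0.0892 0.0242]
scene charger 0.62 332 349 [ 0.7969 -0.044   0.0309]
scene charger 0.21 192 250 [ 0.507  -0.1793  0.012 ]
{'t': 1.0, 'q': array([-1.3354,  0.1304,  1.4882, -0.    ,  1.523 , -0.0854]), 'dq': array([ 0.002 ,  0.0001,  0.0008, -0.0001,  0.0015,  0.0001]), 'joint_torque': array([  0.    , -55.9773, -49.2063,   0.0768,   0.0226,  -0.    ]), 'tool_pos': array([ 0.1892, -0.5694,  0.2297]), 'orientation': array([ 3.1012,  0.5017, -0.    ]), 'force': array([-0.3924, -0.1792, -0.3347]), 'wrist_torque': array([-0.041 , -0.0154, -0.0163]), 'gripper_force': 0.0, 'opening': 0.09315848890949832}
```

View pics/top0.png

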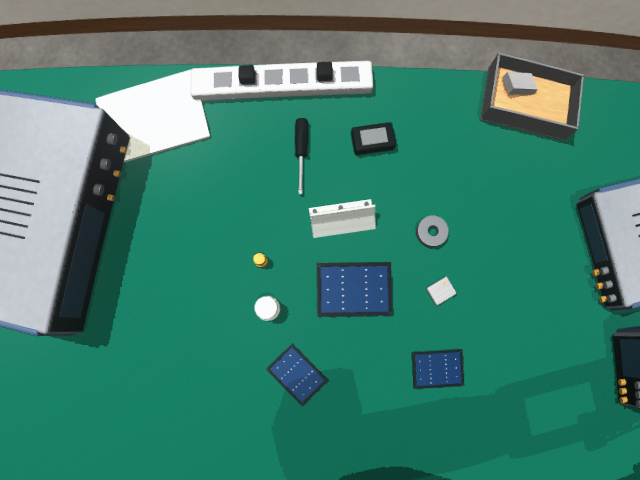

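View pics/scene0.png

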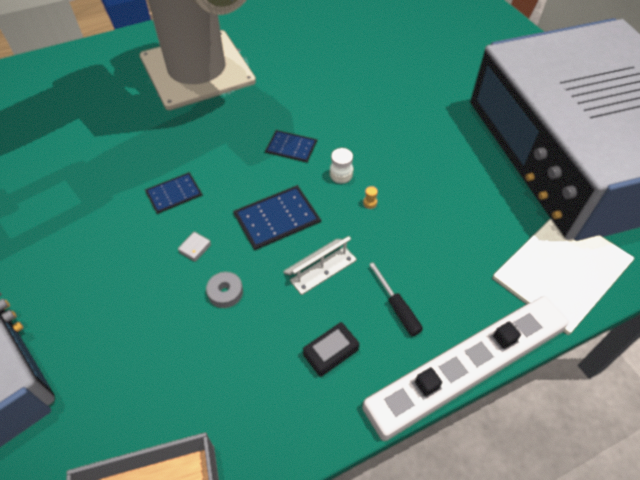

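The top view shows the loose board (largest) at about px (355,289). The stop's foot line runs from about (314,236) to (375,230). The bystanders stand clear at the sides and two smaller look-alikes lie nearer the robot. In the scene view the board is at (277,217) and the stop at (319,265).

```bash
cat >> h.py <<'E'
def find(im,X,bx=(0.40,0.585),by=(-0.12,0.10)):
    hsv=cv2.cvtColor(im,cv2.COLOR_RGB2HSV); r=im.astype(int)
    x,y,z=X[...,0],X[...,1],X[...,2]
    blue=(r[...,2]>r[...,1]+15)|(r.max(-1)<70)
    mb=blue&(x>bx[0])&(x<bx[1])&(y>by[0])&(y<by[1])&(z<.03)
    n,l,st,_=cv2.connectedComponentsWithStats(cv2.morphologyEx(mb.astype(np.uint8),cv2.MORPH_CLOSE,np.ones((5,5))))
    k=1+st[1:,4].argmax(); P=X[l==k]; P=P[~np.isnan(P[:,0])]
    rb=cv2.minAreaRect((P[:,:2]*1000).astype(np.float32))
    met=(hsv[...,1]<70)&(hsv[...,2]>70)&(x>.56)&(x<.72)&(y>-.09)&(y<.12)&(z<.08)
    n,l,st,_=cv2.connectedComponentsWithStats(cv2.morphologyEx(met.astype(np.uint8),cv2.MORPH_CLOSE,np.ones((5,5))))
    k=1+st[1:,4].argmax(); S=X[l==k]; S=S[~np.isnan(S[:,0])]
    rs=cv2.minAreaRect((S[:,:2]*1000).astype(np.float32))
    print('board',rb,'corners',cv2.boxPoints(rb).round().tolist(),'z',np.median(P[:,2]))
    print('stop',rs,'corners',cv2.boxPoints(rs).round().tolist(),'zmax',np.percentile(S[:,2],99))
    return P,S
E
python3 - <<'E'
from h import *
np.set_printoptions(precision=4,suppress=True)
im,X=cloud('top'); P,S=find(im,X)
H=S[S[:,2]>.038]; print(len(H),H.mean(0), np.polyfit(H[:,1],H[:,0],1))
print(robot.camera_model('wrist')['tool_from_camera'], robot.camera_model('wrist')['K'])
print(Ro.from_rotvec(robot.read_state()['orientation']).as_matrix())
E
```

```text
board ((493.8104248046875, -10.901512145996094), (100.3323745727539, 140.526123046875), 2.311849355697632) corners [[441.0, 57.0], [447.0, -83.0], [547.0, -79.0], [541.0, 61.0]] z 0.0078771590904427
stop ((629.3765258789062, 14.109283447265625), (58.85158157348633, 123.66918182373047), 9.322620391845703) corners [[590.0, 70.0], [610.0, -52.0], [668.0, -42.0], [648.0, 80.0]] zmax 0.05045002166747381
398 [0.6329 0.0171 0.0451] [-0.1691  0.6358]
[[ 0.0004 -0.9691 -0.2467  0.069 ]
 [ 1.      0.0003  0.0006  0.0004]
 [-0.0005 -0.2467  0.9691 -0.155 ]
 [ 0.      0.      0.      1.    ]] [[417.0574   0.     316.2711]
 [  0.     417.0574 235.8976]
 [  0.       0.       1.    ]]
[[ 0.949   0.3153  0.    ]
 [ 0.3153 -0.949  -0.    ]
 [ 0.      0.     -1.    ]]
```

move_arm --deltas '[0.035,-0.041,0,0,0,0.014,0.7,0.07,-0.082,0,0,0,0.028,0.7,0.105,-0.123,0,0,0,0.042,0.7,0.14,-0.163,0,0,0,0.057,0.7,0.175,-0.204,0,0,0,0.071,0.7,0.21,-0.245,0,0,0,0.085,0.7,0.245,-0.286,0,0,0,0.1,0.7,0.28,-0.327,0,0,0,0.113,0.7,0.315,-0.368,0,0,0,0.128,0.7,0.35,-0.409,0,0,0,0.142,0.7,0.3846,-0.4493,0,0,0,0.156,0.7,0.3846,-0.4493,0,0,0,0.156,0.7]'

```text
t: 2.55
tool_pos: [0.4132, -0.0185, 0.2298]
orientation: [-3.129, -0.267, -0.001]
force: [-0.2, -0.7, -0.3]
opening: 0.0651
gripper_force: 0.0
```

```bash
cat > m.py <<'E'
from h import *
import sys
np.set_printoptions(precision=4,suppress=True)
im,X=cloud('wrist',sys.argv[1]); P,S=find(im,X)
H=S[S[:,2]>.038]; print(len(H),H.mean(0), np.polyfit(H[:,1],H[:,0],1))
s=robot.read_state();print(s['t'],s['tool_pos'],s['opening'],s['force'],Ro.from_rotvec(s['orientation']).as_matrix())
E
python3 m.py w1
```

```text
Traceback (most recent call last):
  File "m.py", line 4, in <module>
    im,X=cloud('wrist',sys.argv[1]); P,S=find(im,X)
                                         ~~~~^^^^^^
  File "h.py", line 27, in find
    k=1+st[1:,4].argmax(); S=X[l==k]; S=S[~np.isnan(S[:,0])]
        ~~~~~~~~~~~~~~~^^
ValueError: attempt to get argmax of an empty sequence
```

View pics/w1.png

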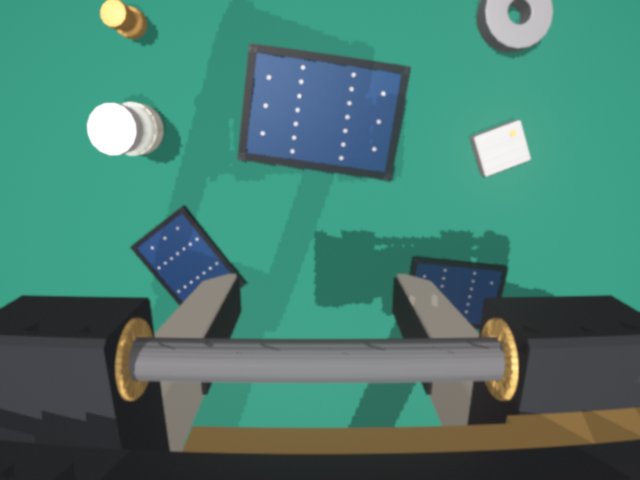

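The board lies at px (325,110), clear of the fingers. The stop is out of this view. The top-camera fit matches the given sizes, so I go on with it.

move_arm --deltas '[0,0,0.05,0,0,0,0.7,0,0,0.1,0,0,0,0.7,0,0,0.15,0,0,0,0.7,0,0,0.19,0,0,0,0.7,0,0,0.21,0,0,0,0.7,0,0,0.2155,0,0,0,0.7,0,0,0.2155,0,0,0,0.7]'

```text
t: 3.48
tool_pos: [0.4127, -0.0225, 0.0146]
orientation: [3.131, 0.257, 0.0]
force: [-0.3, 0.1, 0.7]
opening: 0.065
gripper_force: 0.0
```

move_arm --deltas '[0.01,0,0,0,0,0,0.7,0.018,0,0,0,0,0,0.7,0.026,0,0,0,0,0,0.7,0.033,0,0,0,0,0,0.7,0.04,0,0,0,0,0,0.7,0.047,0,0,0,0,0,0.7,0.054,0,0,0,0,0,0.7,0.061,0,0,0,0,0,0.7,0.068,0,0,0,0,0,0.7,0.074,0,0,0,0,0,0.7,0.08,0,0,0,0,0,0.7,0.08,0,0,0,0,0,0.7]'

```text
t: 4.97
tool_pos: [0.4921, -0.0086, 0.0143]
orientation: [3.131, 0.259, 0.001]
force: [-0.2, 0.1, 0.7]
opening: 0.0647
gripper_force: 0.0
```

```bash
python3 - <<'E'
from h import *
np.set_printoptions(precision=4,suppress=True)
im,X=cloud('scene','s1'); cv2.imwrite('pics/s1c.png',cv2.resize(im[120:340,170:430,::-1],None,fx=3,fy=2.7))
im,X=cloud('top','t1'); find(im,X)
s=robot.read_state();print(s['t'],s['tool_pos'],s['force'])
E
```

```text
board ((554.7255249023438, 67.53099822998047), (61.46567916870117, 24.54963493347168), 1.2495518922805786) corners [[524.0, 79.0], [524.0, 55.0], [586.0, 56.0], [585.0, 80.0]] z 0.007852726990600457
stop ((601.3576049804688, 9.236076354980469), (115.1760482788086, 124.1636962890625), 9.479106903076172) corners [[534.0, 61.0], [555.0, -61.0], [668.0, -43.0], [648.0, 80.0]] zmax 0.050837436335213
5.075 [ 0.4915 -0.0086  0.0141] [-0.1608 -0.0429  0.2741]
```

View pics/s1c.png

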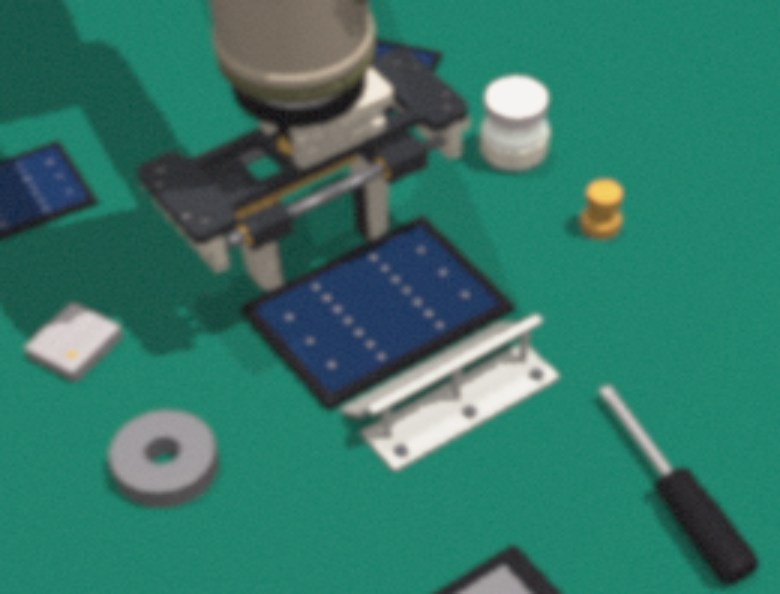

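The board is square to the stop, its far edge at the foot line. I push on slowly.

move_arm --deltas '[0.006,0,0,0,0,0,0.7,0.013,0,0,0,0,0,0.7,0.02,0,0,0,0,0,0.7,0.027,0,0,0,0,0,0.7,0.034,0,0,0,0,0,0.7,0.04,0,0,0,0,0,0.7,0.046,0,0,0,0,0,0.7,0.052,0,0,0,0,0,0.7,0.058,0,0,0,0,0,0.7,0.064,0,0,0,0,0,0.7,0.07,0,0,0,0,0,0.7,0.07,0,0,0,0,0,0.7]'

```text
t: 6.58
tool_pos: [0.5611, 0.0029, 0.0143]
orientation: [3.131, 0.259, 0.001]
force: [-0.2, 0.1, -0.5]
opening: 0.0649
gripper_force: 0.0
```

```bash
cat > v.py <<'E'
from h import *
import sys
np.set_printoptions(precision=4,suppress=True)
n=sys.argv[1]
im,X=cloud('scene'); cv2.imwrite(f'pics/{n}.png',cv2.resize(im[120:340,170:430,::-1],None,fx=3,fy=2.7))
th=.165; c,s=np.cos(th),np.sin(th); D=X-np.array([.600,.009,0])
F=np.dstack([D[...,0]*c+D[...,1]*s,-D[...,0]*s+D[...,1]*c,X[...,2]])
r=im.astype(int); blue=((r[...,2]>r[...,1]+15)|(r.max(-1)<60))&(abs(F[...,1])<.08)&(F[...,0]>-.14)&(F[...,0]<.08)
for Q in [F]:
    P=Q[blue]; 
    for lo in range(-120,80,10):
        m=(P[:,0]*1000>=lo)&(P[:,0]*1000<lo+10)
        if m.sum()>8: print(lo,m.sum(),np.percentile(P[m],[5,50,95],axis=0)[:,1:].round(3).tolist())
st=robot.read_state();p=np.array(st['tool_pos'])-[.6,.009,0];print(st['t'],'tcp in stop',p[0]*c+p[1]*s,-p[0]*s+p[1]*c,p[2],st['force'])
E
python3 v.py s2
```

```text
-80 15 [[-0.074, 0.13], [-0.059, 0.383], [-0.058, 0.404]]
-70 61 [[-0.079, 0.127], [-0.069, 0.13], [-0.06, 0.404]]
-60 284 [[-0.075, 0.11], [-0.049, 0.129], [-0.023, 0.377]]
-50 185 [[-0.077, 0.022], [-0.047, 0.128], [0.033, 0.377]]
-40 156 [[-0.069, -0.001], [-0.032, 0.112], [0.034, 0.37]]
-30 228 [[-0.061, 0.005], [-0.021, 0.01], [0.062, 0.188]]
-20 518 [[-0.057, 0.011], [-0.01, 0.124], [0.063, 0.186]]
-10 525 [[-0.063, 0.019], [-0.005, 0.103], [0.068, 0.188]]
0 260 [[-0.062, 0.026], [0.003, 0.03], [0.064, 0.276]]
10 217 [[-0.065, 0.033], [-0.003, 0.037], [0.065, 0.041]]
20 215 [[-0.063, 0.041], [0.0, 0.045], [0.065, 0.049]]
30 223 [[-0.063, 0.049], [0.002, 0.053], [0.066, 0.057]]
40 205 [[-0.064, 0.056], [-0.006, 0.06], [0.065, 0.066]]
50 296 [[-0.06, 0.061], [-0.0, 0.065], [0.064, 0.068]]
6.625 tcp in stop -0.03965936651136612 0.00041063751318878416 0.014224907197397177 [0.1507 0.0964 0.3602]
```

View pics/s2.png

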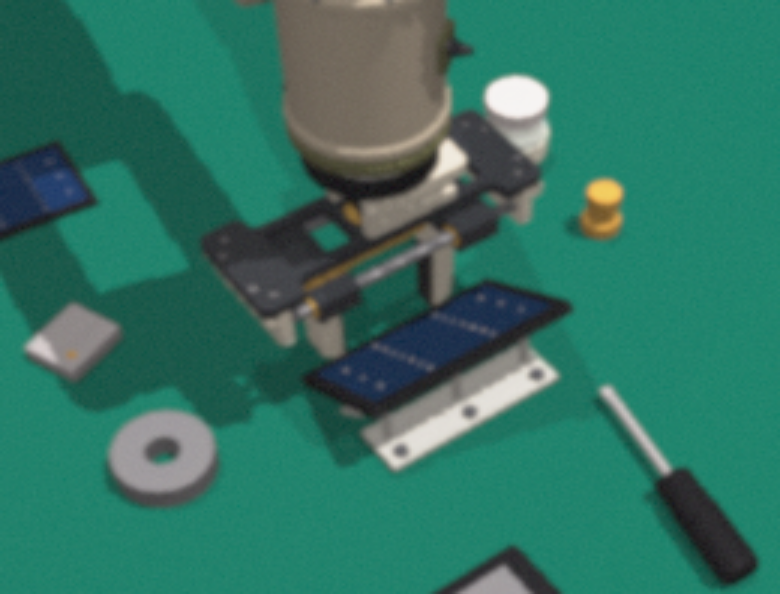

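The board is tilted about 37° and centred on the stop. I push the last 25 mm slowly.

move_arm --deltas '[0.005,0,0,0,0,0,0.7,0.01,0,0,0,0,0,0.7,0.014,0,0,0,0,0,0.7,0.018,0,0,0,0,0,0.7,0.021,0,0,0,0,0,0.7,0.023,0,0,0,0,0,0.7,0.023,0,0,0,0,0,0.7]'

```text
t: 7.5
tool_pos: [0.5834, 0.0067, 0.0142]
orientation: [3.131, 0.259, 0.0]
force: [0.7, 0.0, -1.5]
opening: 0.0652
gripper_force: 0.1
```

```bash
python3 v.py s3
```

```text
-60 12 [[-0.059, 0.365], [-0.059, 0.38], [-0.058, 0.4]]
-50 55 [[-0.079, 0.128], [-0.069, 0.132], [-0.059, 0.402]]
-40 235 [[-0.076, 0.11], [-0.051, 0.128], [-0.024, 0.392]]
-30 218 [[-0.077, 0.109], [-0.051, 0.129], [-0.014, 0.384]]
-20 172 [[-0.07, 0.009], [-0.037, 0.112], [0.034, 0.372]]
-10 183 [[-0.062, -0.001], [-0.021, 0.025], [0.063, 0.189]]
0 416 [[-0.055, 0.012], [-0.02, 0.126], [0.058, 0.186]]
10 274 [[-0.065, 0.023], [-0.007, 0.127], [0.067, 0.189]]
20 347 [[-0.065, 0.037], [-0.003, 0.102], [0.063, 0.277]]
30 107 [[-0.065, 0.047], [-0.001, 0.053], [0.067, 0.059]]
40 111 [[-0.066, 0.06], [-0.005, 0.066], [0.065, 0.072]]
50 259 [[-0.065, 0.076], [-0.001, 0.081], [0.065, 0.083]]
60 123 [[-0.058, 0.077], [-0.01, 0.08], [0.06, 0.082]]
7.55 tcp in stop -0.016835944397499098 0.0004185356304599046 0.01421110969924091 [-0.5722  0.9053 -0.4766]
```

move_arm --deltas '[0.001,0,0,0,0,0,0.7,0.002,0,0,0,0,0,0.7,0.003,0,0,0,0,0,0.7,0.003,0,0,0,0,0,0.7]'

```text
t: 8.05
tool_pos: [0.5862, 0.0072, 0.0142]
orientation: [-3.131, -0.259, -0.0]
force: [-0.5, -0.7, -0.7]
opening: 0.0653
gripper_force: 0.2
```

```bash
python3 v.py s4 | tail -5
```

```text
30 99 [[-0.065, 0.048], [-0.001, 0.055], [0.066, 0.075]]
40 85 [[-0.066, 0.061], [-0.003, 0.066], [0.066, 0.073]]
50 254 [[-0.064, 0.08], [-0.003, 0.083], [0.063, 0.086]]
60 116 [[-0.058, 0.079], [-0.005, 0.082], [0.052, 0.085]]
8.1 tcp in stop -0.013949311777372195 0.0004249495972324128 0.014125379276155502 [0.1617 0.0162 0.2817]
```

The board leans at about 54° with its edge 85 mm high. I back off, rise, go over the board and come down behind it.

move_arm --deltas '[-0.02,0,0,0,0,0,0.7,-0.045,0,0,0,0,0,0.7,-0.05,0,-0.05,0,0,0,0.7,-0.05,0,-0.1,0,0,0,0.7,-0.05,0,-0.15,0,0,0,0.7,-0.05,0,-0.19,0,0,0,0.7,-0.01,0,-0.2,0,0,0,0.7,0.04,0,-0.2,0,0,0,0.7,0.09,0,-0.2,0,0,0,0.7,0.12,0,-0.2,0,0,0,0.7,0.12,0,-0.2,0,0,0,0.7,0.12,0,-0.2,0,0,0,0.7]'

```text
t: 9.6
tool_pos: [0.7041, 0.0268, 0.2139]
orientation: [-3.131, -0.259, 0.001]
force: [-0.4, 0.5, 0.6]
opening: 0.0648
gripper_force: 0.0
```

move_arm --deltas '[0,0,0.04,0,0,0,0.7,0,0,0.08,0,0,0,0.7,0,0,0.11,0,0,0,0.7,0,0,0.131,0,0,0,0.7,0,0,0.131,0,0,0,0.7]'

```text
t: 10.22
tool_pos: [0.7029, 0.0267, 0.0816]
orientation: [-3.131, -0.258, 0.005]
force: [-0.2, 0.5, 0.3]
opening: 0.0652
gripper_force: 0.0
```

```bash
python3 v.py s5|tail -6
```

```text
30 28 [[-0.066, 0.046], [-0.056, 0.053], [0.034, 0.059]]
40 25 [[-0.066, 0.059], [-0.062, 0.065], [0.027, 0.074]]
50 41 [[-0.066, 0.071], [0.01, 0.083], [0.021, 0.086]]
60 25 [[-0.064, 0.08], [0.009, 0.084], [0.022, 0.465]]
70 53 [[-0.078, 0.195], [-0.068, 0.198], [-0.061, 0.471]]
10.275 tcp in stop 0.10568282537236254 0.0003256887206201896 0.08347150622060437 [-0.0699 -0.8031  0.5537]
```

View pics/s5.png

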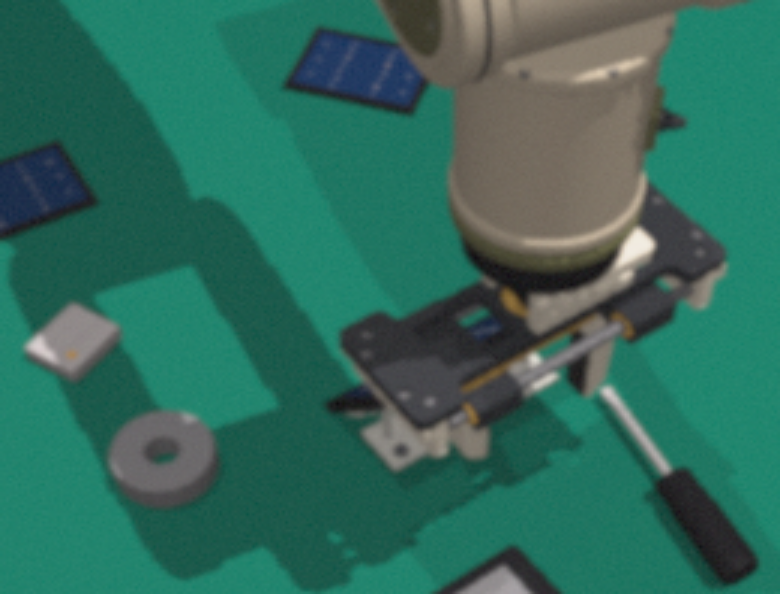

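The tool stands behind the leaning board, clear of the driver and charger, so I push the raised edge back along its arc.

move_arm --deltas '[-0.015,0,0,0,0,0,0.7,-0.028,0,0,0,0,0,0.7,-0.036,0,0,0,0,0,0.7,-0.041,0,-0.002,0,0,0,0.7,-0.046,0,-0.005,0,0,0,0.7,-0.051,0,-0.008,0,0,0,0.7,-0.057,0,-0.011,0,0,0,0.7,-0.063,0,-0.014,0,0,0,0.7,-0.07,0,-0.016,0,0,0,0.7,-0.077,0,-0.018,0,0,0,0.7,-0.084,0,-0.019,0,0,0,0.7,-0.09,0,-0.02,0,0,0,0.7]'

```text
t: 11.78
tool_pos: [0.6152, 0.012, 0.1031]
orientation: [-3.131, -0.259, 0.0]
force: [-0.2, 0.0, -0.3]
opening: 0.065
gripper_force: 0.0
```

```bash
python3 v.py s6; python3 - <<'E'
from h import *
im,X=cloud('top','t2'); cv2.imwrite('pics/t2.png',cv2.resize(im[150:350,220:480,::-1],None,fx=3,fy=2.9))
E
```

```text
-20 65 [[-0.078, 0.218], [-0.062, 0.465], [-0.06, 0.494]]
-10 415 [[-0.074, 0.006], [-0.041, 0.048], [0.046, 0.482]]
0 1558 [[-0.066, 0.006], [-0.028, 0.07], [0.067, 0.22]]
10 266 [[-0.073, 0.105], [-0.039, 0.217], [0.033, 0.477]]
20 138 [[-0.069, 0.108], [-0.023, 0.22], [0.064, 0.466]]
30 229 [[-0.046, 0.198], [-0.027, 0.218], [0.056, 0.278]]
40 321 [[-0.05, 0.211], [-0.008, 0.218], [0.064, 0.277]]
50 365 [[-0.059, 0.185], [-0.001, 0.2], [0.069, 0.366]]
11.825 tcp in stop 0.015052853411754235 0.00038769136238879986 0.10320847786941695 [ 1.0142  0.4552 -0.0982]
```

View pics/s6.png

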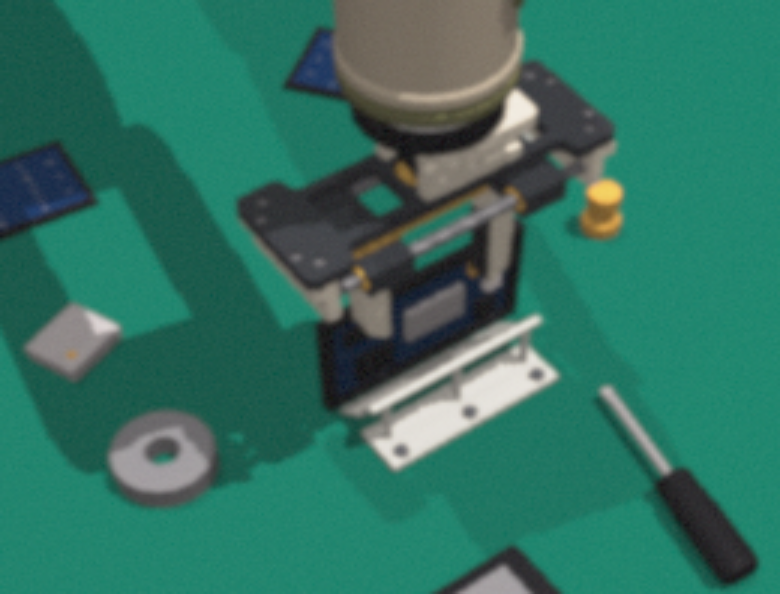

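The board stands nearly upright, with its component side towards the camera. I push the edge over.

move_arm --deltas '[-0.006,0,0,0,0,0,0.7,-0.012,0,0,0,0,0,0.7,-0.018,0,0,0,0,0,0.7,-0.024,0,0,0,0,0,0.7,-0.03,0,0,0,0,0,0.7,-0.035,0,0,0,0,0,0.7,-0.038,0,0,0,0,0,0.7,-0.038,0,0,0,0,0,0.7,-0.038,0,0,0,0,0,0.7,-0.038,0,0,0,0,0,0.7]'

```text
t: 13.12
tool_pos: [0.5784, 0.0059, 0.1032]
orientation: [-3.131, -0.259, -0.0]
force: [0.6, 0.6, 0.7]
opening: 0.0651
gripper_force: 0.0
```

```bash
python3 v.py s7
```

```text
-110 140 [[-0.061, 0.001], [-0.013, 0.006], [0.067, 0.009]]
-100 209 [[-0.063, -0.0], [-0.024, 0.003], [0.066, 0.009]]
-90 166 [[-0.064, 0.0], [-0.02, 0.004], [0.068, 0.009]]
-80 240 [[-0.063, 0.0], [-0.025, 0.004], [0.068, 0.009]]
-70 195 [[-0.064, 0.0], [-0.026, 0.003], [0.068, 0.008]]
-60 194 [[-0.065, 0.001], [-0.025, 0.003], [0.068, 0.303]]
-50 303 [[-0.074, 0.001], [-0.035, 0.006], [0.067, 0.435]]
-40 659 [[-0.07, 0.001], [-0.035, 0.198], [0.056, 0.22]]
-30 574 [[-0.069, 0.0], [-0.019, 0.006], [0.061, 0.27]]
-20 387 [[-0.064, 0.002], [-0.011, 0.008], [0.064, 0.276]]
-10 290 [[-0.053, 0.004], [-0.021, 0.011], [0.06, 0.275]]
0 346 [[-0.051, 0.21], [-0.017, 0.216], [0.061, 0.276]]
10 386 [[-0.058, 0.185], [-0.003, 0.216], [0.067, 0.363]]
20 10 [[-0.0, 0.293], [0.017, 0.329], [0.029, 0.369]]
13.175 tcp in stop -0.02185612810135948 0.00041896293217041783 0.10314296375985768 [0.2952 0.2096 0.5349]
```

View pics/s7.png

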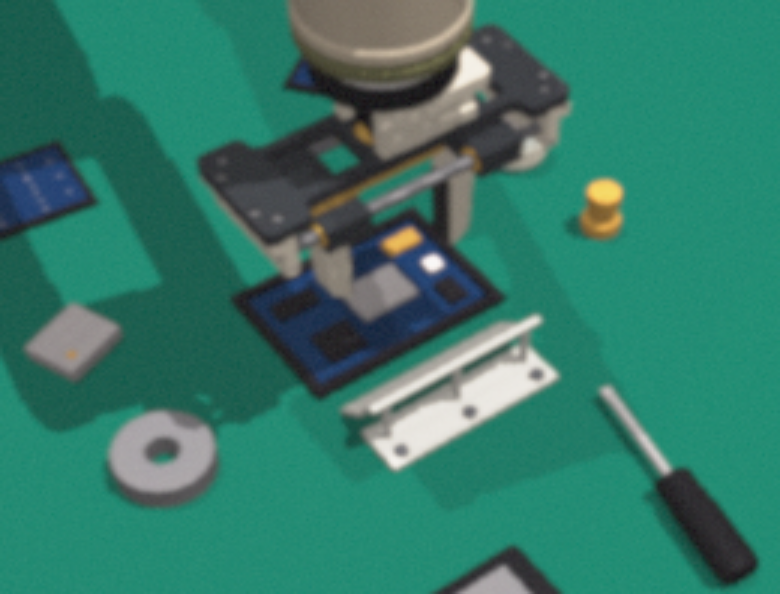

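The board lies flat in front of the stop with its component side up. I raise the tool, check once more and hand in.

move_arm --deltas '[0,0,-0.05,0,0,0,0.7,0,0,-0.1,0,0,0,0.7,0,0,-0.13,0,0,0,0.7,0,0,-0.13,0,0,0,0.7,0,0,-0.13,0,0,0,0.7]'

```text
t: 13.8
tool_pos: [0.5778, 0.0059, 0.2318]
orientation: [-3.131, -0.259, 0.002]
force: [0.1, 0.6, -0.6]
opening: 0.0654
gripper_force: 0.0
```

```bash
python3 v.py s8 | tail -16; python3 -c "
from plant import robot
print(robot.close_job())"
```

```text
-110 256 [[-0.058, 0.0], [-0.003, 0.007], [0.063, 0.01]]
-100 270 [[-0.061, 0.0], [-0.011, 0.003], [0.064, 0.008]]
-90 225 [[-0.062, 0.0], [-0.007, 0.003], [0.067, 0.009]]
-80 266 [[-0.062, 0.001], [-0.016, 0.004], [0.067, 0.009]]
-70 192 [[-0.062, 0.0], [-0.025, 0.003], [0.068, 0.008]]
-60 183 [[-0.066, 0.001], [-0.026, 0.003], [0.068, 0.01]]
-50 346 [[-0.076, 0.001], [-0.034, 0.006], [0.067, 0.348]]
-40 725 [[-0.071, 0.001], [-0.034, 0.328], [0.056, 0.348]]
-30 643 [[-0.069, 0.001], [-0.011, 0.008], [0.063, 0.402]]
-20 441 [[-0.053, 0.002], [0.003, 0.01], [0.065, 0.404]]
-10 347 [[-0.051, 0.005], [-0.02, 0.327], [0.058, 0.405]]
0 537 [[-0.052, 0.339], [-0.013, 0.345], [0.062, 0.405]]
10 616 [[-0.061, 0.314], [-0.003, 0.343], [0.068, 0.493]]
20 14 [[0.018, 0.468], [0.03, 0.493], [0.033, 0.497]]
13.85 tcp in stop -0.022846698815752815 0.0006493341686002558 0.2311044973505375 [-0.3351 -0.1258 -0.072 ]
the job is handed in; nothing more can be done
None
```

The board was tipped against the stop, pushed over from behind, and now lies flat on the mat in front of the stop with its component side up; the job is handed in at about 14 s, no bystander was seen to move, and no verdict was returned.

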